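Light-gap check of a bowl gauge: stand the gauge, hold the shutter half open

ROBOT

A 7-joint arm with a two-finger parallel gripper is mounted at the origin on the work surface. World frame = base frame: x ahead of the robot, y to its left, z up, the work surface at z = 0. Lengths are in m, angles in rad, forces in N, time in s.
With the tool pointing down it reaches from about 0.35 to 0.9 m from the base axis. Payload 8.1 kg.
Tool frame: the origin (TCP) lies at the very end of the fingers, on their centre line; the grasp point (between the pads) lies 19 mm behind it; z points along the fingers, y is the line along which they close (so a half turn about z gives the same grasp; the last joint's range is limited). The gripper opens to 92 mm and grips with 3 to 60 N. Pads are 19 mm wide; open, the fingers measure 130 mm over their backs; the gripper's body (75 mm by 190 mm) begins 47 mm behind the grasp point.
Start: joints at [-1.28, 0.434, 0.025, 1.573, -0.012, 1.134, -0.075], TCP at [0.24, 0.577, 0.227] pointing down, gripper open.
Joint ranges: [-2.62, 2.62], [-0.44, 2.09], [-1.27, 1.32], [0.08, 2.57], [-1.32, 4.46], [0.12, 2], [-2.74, 2.74]. Speed limits (rad/s): [2.22, 2.22, 3.01, 3.01, 3.14, 3.14, 3.14].

INTERFACE

Orientations are given as a 3x3 rotation matrix whose columns are the frame's x, y, z axes.
In Python, from plant import r, optics gives the robot as it stands.
- The arm moves only by the tool step_arm, never from a script. Its argument "steps" is a list of rows, each an object of numbers: "x", "y", "z": the shift along the tool's x, y, z normalised to -1 to 1, where 1 is 5 cm; "rx", "ry", "rz": the turn, a rotation vector about the tool's x, y, z normalised to -1 to 1, where 1 is 8 degrees; "jaw": the finger opening in mm, from 0 to 91.8. A call has 1 to 12 rows; each row shifts and turns the commanded pose from where the row before left it, along the tool's axes as they then stand; what a row does not reach is not made up. A row lasts 1/10 s, in which the tool goes at most 50 mm and 8.59 degrees, less where a joint would pass 70% of its speed; a pose out of reach is approached as far as the arm can. A call with a number of a shift or a turn outside -1 to 1 is refused whole. A call with a gripper value outside its range is refused whole. The fingers move at their own pace and stop on an object; the grip force is fixed at half the most. Time passes only in rows, so rows that do not move let the fingers close. It gives the time, the measured TCP pose, the force, the opening and the grip force at its end, in the units of the state.
- r.sense(): the state, without advancing time (a new reading comes with each control period).
- optics.capture(name): name is "scene" or "top" or "wrist"; returns a dict with "img" (400x640x3 uint8, blue, green, red), "fx", "fy", "cx", "cy" (pixels), "R" (3x3) and "t" (3): a world point X has camera coordinates R X + t. Camera axes: x right, y down, z forward; pixel columns grow to the right and rows downward; lengths in m; the calibration is good to about 2 mm. A picture is of the moment at which its call begins. There is no depth.
- r.sign_off(): hands the job in; it is judged then, once.
The state is a dict: "time_s": time; "joint_positions": joint angles; "joint_velocities": joint speeds; "tau": joint torques, N m; "tool_pos": TCP position; "orientation": TCP orientation; "ft_force": force on the tool from outside, world axes, zero at the start; "moment": the same for the moment, N m; "finger_gap": finger opening in m; "gripper_force": force on a finger pad.
Only numpy, scipy, OpenCV 4.12 (cv2) and the standard library are available. Lean on these libraries where they do the work, as an engineer would, in place of code of your own. Each camera call takes 0.05 s, during which the arm holds its last target. There are 200 camera calls.

TASK

Set up the light-gap check: take the flat wooden bowl gauge off its sloping rest, stand it upright on its long straight thin edge in the middle of the steel plate in front of the light box's window, centred on the window and facing it squarely, and let go of it. Then slide the light box's sprung shutter by its upright tab until the window is half uncovered, and finish while still holding the tab there, because the shutter springs shut if released. Leave the gauge standing and the other things on the bench where they are.

Things in the scene. Friction and masses are not known exactly. Their poses are not given: they have to be found in the camera images.
- gauge: Flat chestnut bowl gauge, 18 mm thick (x), 130 long (y), 115 high (z), 0.12-0.24 kg. Origin: centre of its long straight edge, on which it is to stand; z points to the other (upper) edge, straight only from y -65 to +20 mm, the +y corner being cut off in a concave quarter round. At the start it leans on the rest, z 35 degrees off vertical towards the rest's -x, its +x face looking up.
- rest: Fixed wooden sloping rest. Origin: underside of its base, 130 (y) x 115 mm. Two ribs 12 mm wide at y = +-50 mm reach 105 mm up the gauge's underside; small lips carry its lower edge. The middle 88 mm is open, so the gauge's upper edge (124 mm above the bench, on the rest's -x side, towards the robot) can be pinched across its thickness, best at gauge y = -15 mm, coming down along gauge -z.
- lightbox: Fixed grey light box. Origin on the bench. The housing spans x -100 to -20 mm, y -80 to +120 mm, 105 mm high; its front with the white window faces its own +x (away from the robot at yaw 0). In front a 4 mm thick steel plate lies on the bench over x -20 to +125 mm, y -80 to +120 mm.
- window (a point): Centre of the 60 by 60 mm window in the front of the light box, 60 mm above the bench; its axes are the light box's.
- plate_mid (a point): Point on the top of the steel plate (4 mm above the bench), straight in front of the window's centre and 75 mm from it, halfway out; its axes are the light box's.
- shutter (a joint): Travel of the aluminium shutter plate (62 mm wide, centred on the window when closed) across the window, towards the light box's +y: 0 m = closed, 0.060 m = fully open, 0.030 m = half. A spring pulls it shut: 3 N at closed, rising by 150 N/m to 7.5 N at half and 12 N fully open.
- tab_top (a point): Centre of the top of the upright tab on the shutter plate, which moves with it; 139 mm above the bench. The tab is 10 mm thick along the light box's y (the sliding direction), 24 mm along x, 32 mm high, standing from 2 to 34 mm above the housing's top, so it can be pinched across the 10 mm from above. Axes as the light box's.
- bowl: Bystander: half-hollowed chestnut bowl, 132 mm wide, 85 mm high; origin at its underside.
- finished_bowl: Bystander: finished lidded Go bowl, 124 mm wide, 94 mm high; origin at its underside.
- center_block: Bystander: 70 mm square wooden block with a steel live center with a brass ring, point up, 92 mm high in all; origin at its underside.
- spur_drive: Bystander: steel spur drive standing on its 38 mm head, taper up, 69 mm high; origin at its underside.
- stick: Bystander: boxwood measuring stick 240 by 24 by 8 mm; origin at the middle of its underside.
- wax_tin: Bystander: round wax tin, 68 mm wide, 45 mm high; origin at its underside.
- sanding_block: Bystander: cork sanding block 100 by 60 by 35 mm; origin at its underside.

How it is judged:
On the way, in this order (a step that is already met when the one before it is completed fails the run):
1. the gauge stands by itself, upright on its long edge on the plate in front of the window, with the shutter still closed (x of gauge in the frame of plate_mid between -0.04 and 0.04 m and y of gauge in the frame of plate_mid between -0.025 and 0.025 m and z of gauge in the frame of plate_mid between -0.004 and 0.004 m and angle between gauge's own z axis and vertical below 0.1 rad and angle between the x axis of gauge and the x axis of lightbox, either way round below 0.2 rad and linear speed of gauge below 0.02 m/s and contact force between the fingers and gauge below 0.2 N and value of joint shutter below 0.008 m), for 0.2 s.
2. the shutter is held half open by its tab (value of joint shutter between 0.024 and 0.036 m and contact force between the fingers and shutter above 2 N), for 0.5 s.
At the end, for the whole second after the job is handed in: The gauge stands free on its long edge on the plate: upright within 0.1 rad, square within 0.2 rad, within 40 mm of the plate's middle fore and aft and 25 mm of the window's centre line. The fingers hold the shutter tab at 24 to 36 mm of its 60 mm travel with over 2 N (all of step 2 and x of gauge in the frame of plate_mid between -0.04 and 0.04 m and y of gauge in the frame of plate_mid between -0.025 and 0.025 m and z of gauge in the frame of plate_mid between -0.004 and 0.004 m and angle between gauge's own z axis and vertical below 0.1 rad and angle between the x axis of gauge and the x axis of lightbox, either way round below 0.2 rad and linear speed of gauge below 0.02 m/s and contact force between the fingers and gauge below 0.2 N); the arm keeps its last pose, push and grip.
It fails at once if a bystander is moved more than 30 mm or tipped over (distance of any of bowl, finished_bowl, center_block, spur_drive, stick, wax_tin, sanding_block from where it was at the start of the episode above 0.03 m or angle between any of bowl, finished_bowl, center_block, spur_drive, stick, wax_tin, sanding_block's own z axis and vertical above 0.5 rad).
It also fails if it takes over 50 s, if anything falls off the work surface, if the arm or the gripper's body presses on something with over 40 N, if the wrist force passes 120 N, or if a joint passes its speed limit or range.

## Working session

There is one attempt and no reset: what is moved stays moved. The work goes in short steps, Python scripts to look and compute and a tool call to move; the robot and the scene stay as the last step left them, time stands still between calls to the robot, and variables do not carry over. Pictures are saved under pics/ and viewed, at most 10 in all, crops included, and the job is handed in when it is done.

Besides the shell and the picture viewer there is one more tool, called after "Request:" by a JSON object that holds its "method" and its "body". step_arm: Moves the arm, as the interface text tells. Its arguments: {"type":"object","properties":{"steps":{"type":"array","items":{"type":"object","properties":{"x":{"type":"number","minimum":-1,"maximum":1},"y":{"type":"number","minimum":-1,"maximum":1},"z":{"type":"number","minimum":-1,"maximum":1},"rx":{"type":"number","minimum":-1,"maximum":1},"ry":{"type":"number","minimum":-1,"maximum":1},"rz":{"type":"number","minimum":-1,"maximum":1},"jaw":{"type":"number"}}}}},"required":["steps"]}

```bash
ls; mkdir -p pics; python3 - <<'E'
from plant import r, optics
import cv2,pickle
d={}
for n in("scene","top","wrist"):
    c=optics.capture(n); d[n]=c; cv2.imwrite(f"pics/{n}0.png",c["img"])
    print(n,c["fx"],c["cx"],c["cy"],(-c["R"].T@c["t"]).round(3))
pickle.dump(d,open("c0.pkl","wb"))
s=r.sense();print(s["time_s"],s["tool_pos"],s["orientation"])
E
```

```text
pics
scene 375.56397708549616 314.55049477082207 203.83557578428048 [ 1.257 -0.414  0.897]
top 406.2445183852485 319.1911663511413 198.2696425978638 [0.339 0.004 1.432]
wrist 338.91889187461743 323.1717994263186 197.66592397498076 [0.164 0.608 0.384]
0.15 [0.23971433 0.57678844 0.22616057] [[-9.23413589e-01  3.83806217e-01 -3.63196662e-04]
 [ 3.83806379e-01  9.23412939e-01 -1.09832810e-03]
 [-8.61646561e-05 -1.15360829e-03 -9.99999331e-01]]
```

View pics/scene0.png

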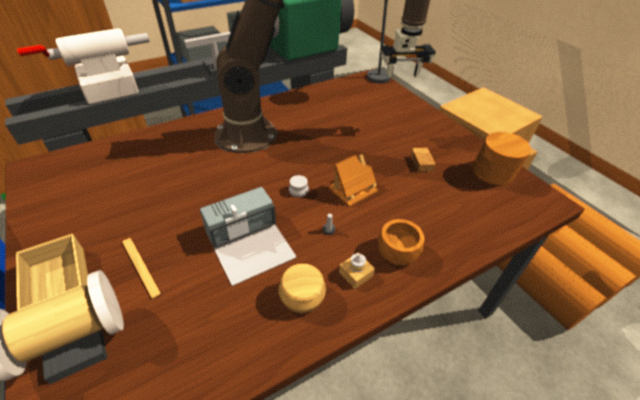

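View pics/top0.png

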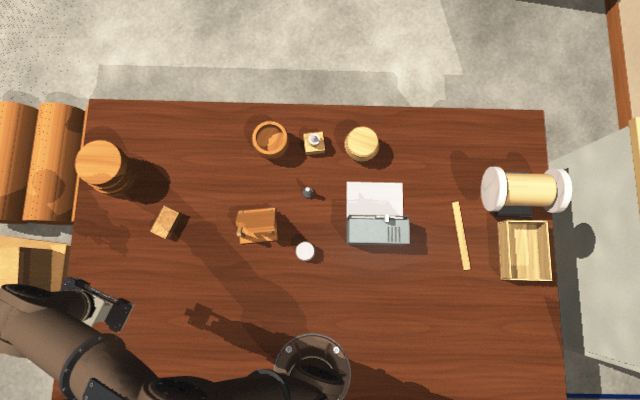

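The scene view shows the light box at about (240,220) with the plate in front of it, and the gauge on its rest at (355,180). In the top view the gauge is at (257,225), the light box at (378,230) and the plate at (375,200). I'll enlarge both areas.

```bash
python3 - <<'E'
import cv2
a=cv2.imread("pics/top0.png")[170:265,225:425]; cv2.imwrite("pics/tc.png",cv2.resize(a,None,fx=4,fy=4,interpolation=2))
a=cv2.imread("pics/scene0.png")[145:285,195:390]; cv2.imwrite("pics/sc.png",cv2.resize(a,None,fx=4,fy=4,interpolation=2))
E
```

```text
(no output)
```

View pics/tc.png

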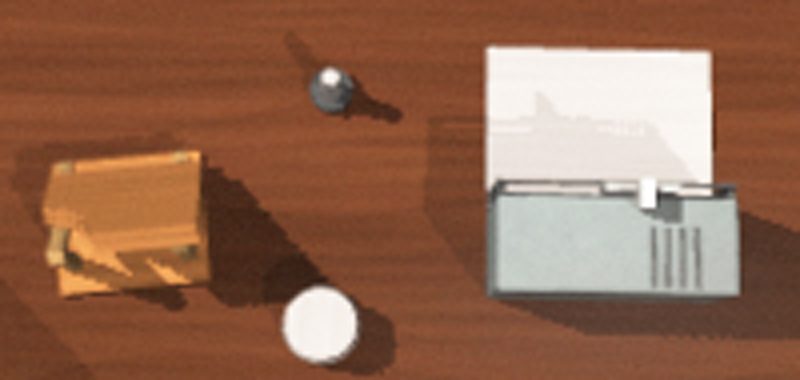

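View pics/sc.png

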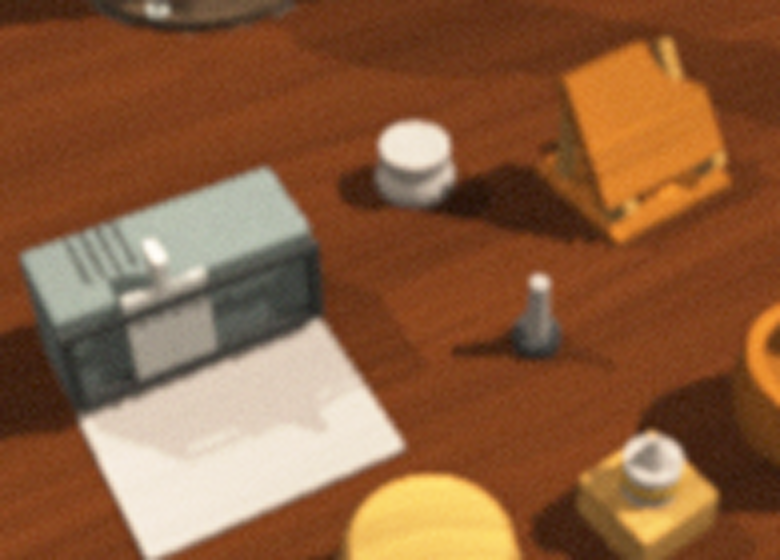

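The enlarged pictures show the features I need. In the top crop the plate's front corners are at (487,47) and (710,52), and the tab is at (648,192). In the scene crop the gauge face corners are at (605,205), (725,155), (565,78) and (640,40). I'll fit both poses to these points.

```bash
cat > h.py <<'E'
import numpy as np
from scipy.spatial.transform import Rotation as Ro
from scipy.optimize import least_squares
def proj(c,X):
    p=np.atleast_2d(X)@c["R"].T+c["t"]; return np.c_[c["fx"]*p[:,0]/p[:,2]+c["cx"],c["fy"]*p[:,1]/p[:,2]+c["cy"]]
def Rg(yaw,tilt=35): return Ro.from_euler("z",yaw).as_matrix()@Ro.from_euler("y",-tilt,degrees=True).as_matrix()
def fit(obs,p0,pose):  # obs: list of (cam, local pts, pixels)
    f=lambda p:np.concatenate([(proj(c,np.array(L)@pose(p)[0].T+pose(p)[1])-np.array(u)).ravel() for c,L,u in obs])
    s=least_squares(f,p0,loss="soft_l1"); return s.x,f(s.x).reshape(-1,2).round(1)
def plan(R,t,s):  # shift in tool axes (1=5cm) and turn (1=8deg): shift first, then turn
    R0=s["orientation"]; d=R0.T@(t-s["tool_pos"])/.05; w=np.degrees(Ro.from_matrix(R0.T@R).as_rotvec())/8
    print("shift",d.round(2),"turn",w.round(2))
E
python3 - <<'E'
from h import *; import pickle
d=pickle.load(open("c0.pkl","rb")); T,S=d["top"],d["scene"]
tc=lambda l:[(x/4+224.6,y/4+169.6) for x,y in l]; sc=lambda l:[(x/4+194.6,y/4+144.6) for x,y in l]
box=[(T,[[.125,.12,.004],[.125,-.08,.004],[-.1,.12,.105],[-.1,-.08,.105],[-.02,-.08,.105],[-.02,.12,.105]],tc([(487,47),(711,52),(489,296),(739,295),(736,189),(496,188)])),
 (S,[[.125,.12,.004],[.125,-.08,.004],[-.1,.12,.105],[-.1,-.08,.105],[-.02,.12,.105],[-.02,-.08,.105]],sc([(405,447),(150,558),(268,170),(22,257),(320,237),(58,327)]))]
yaw=lambda p:(Ro.from_euler("z",p[2]).as_matrix(),np.array([p[0],p[1],0]))
print(*fit(box,[.4,-.2,0],yaw))
g=[(S,[[.009,-.065,0],[.009,.065,0],[.009,-.065,.115],[.009,.02,.115],[.009,.065,.07]],sc([(605,208),(726,155),(563,78),(640,40),(703,88)])),
 (T,[[.009,.065,0],[.009,-.065,0],[.009,-.065,.115]],tc([(50,165),(201,152),(208,247)]))]
gp=lambda p:(Rg(p[3]),p[:3])
print(*fit(g,[.4,.2,.03,0],gp))
# tab top triangulation
print(*fit([(T,[[0,0,0]],tc([(649,190)])),(S,[[0,0,0]],sc([(150,245)]))],[.4,-.2,.13],lambda p:(np.eye(3),p)))
E
```

```text
[ 0.53097667 -0.22937446 -0.00330847] [[ 0.5 -1.1]
 [-0.1 -0.9]
 [ 1.7 -2.6]
 [ 0.4 -0.8]
 [ 0.8  1.3]
 [ 0.3  0.1]
 [ 1.  -0.3]
 [ 0.4  0.1]
 [ 1.3 -1.7]
 [ 0.  -1.6]
 [-0.8 -2.6]
 [-0.2 -1.1]]
[0.52775632 0.2001874  0.02843466 0.0712924 ] [[-0.1  0.4]
 [-0.4 -0.5]
 [ 0.4  0.1]
 [ 1.8  0.9]
 [-0.  -2.9]
 [ 2.   0.7]
 [ 1.8  2.1]
 [-1.9 -5.6]]
[ 0.5071257  -0.23160919  0.14125803] [[ 1.   0.3]
 [ 0.9 -0. ]]
```

```bash
python3 - <<'E'
from h import *; from plant import r
s=r.sense()
yaw=.07
y=np.array([np.cos(yaw),np.sin(yaw),0]);z=np.array([0,0,-1.]);R=np.c_[np.cross(y,z),y,z]
plan(R,np.array([.46,.15,.33]),s)
E
```

```text
shift [-7.34 -6.19 -2.07] turn [-0.01  0.01  7.93]
```

Request:
{"method": "step_arm", "body": {"steps": [{"z": -0.7},{"z": -0.7},{"z": -0.67,"x": -0.6,"y": -0.5},{"x": -0.74,"y": -0.63},{"x": -0.75,"y": -0.63},{"x": -0.75,"y": -0.63},{"x": -0.75,"y": -0.63},{"x": -0.75,"y": -0.63},{"x": -0.75,"y": -0.63},{"x": -0.75,"y": -0.63},{"x": -0.75,"y": -0.63},{"x": -0.75,"y": -0.63}]}}

```text
validation failed for argument at $.st...
```

Request:
{"method": "step_arm", "body": {"steps": [{"rz": 1},{"rz": 1},{"rz": 1},{"rz": 1},{"rz": 1},{"rz": 1},{"rz": 1},{"rz": 0.93},{}]}}

```text
validation failed for argument at $.st...
```

```bash
python3 - <<'E'
from h import *; from plant import r,optics; import cv2,pickle
c=optics.capture("wrist"); cv2.imwrite("pics/w1.png",c["img"]); pickle.dump(c,open("w1.pkl","wb"))
s=r.sense();print(s["time_s"],s["tool_pos"],s["orientation"].round(3),(-c["R"].T@c["t"]).round(3),c["R"].round(2),s["ft_force"].round(1))
E
```

```text
0.2 [0.23975578 0.57687243 0.22626589] [[-0.923  0.384 -0.   ]
 [ 0.384  0.923 -0.001]
 [-0.    -0.001 -1.   ]] [0.164 0.608 0.384] [[ 0.38  0.92 -0.  ]
 [ 0.88 -0.37  0.3 ]
 [ 0.28 -0.12 -0.95]] [-0.6 -0.6  0.2]
```

View pics/w1.png

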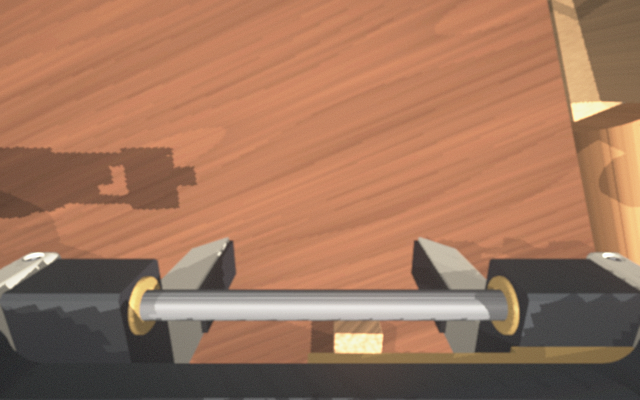

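The wrist view only shows bare bench, because the move was refused. In this view everything below row 240 is hidden by the gripper. I'll resend the move with every key filled in.

Request:
{"method": "step_arm", "body": {"steps": [{"x": 0,"y": 0,"z": -0.7,"rx": 0,"ry": 0,"rz": 0,"jaw": 91},{"x": 0,"y": 0,"z": -0.7,"rx": 0,"ry": 0,"rz": 0,"jaw": 91},{"x": -0.6,"y": -0.5,"z": -0.67,"rx": 0,"ry": 0,"rz": 0,"jaw": 91},{"x": -0.74,"y": -0.63,"z": 0,"rx": 0,"ry": 0,"rz": 0,"jaw": 91},{"x": -0.75,"y": -0.63,"z": 0,"rx": 0,"ry": 0,"rz": 0,"jaw": 91},{"x": -0.75,"y": -0.63,"z": 0,"rx": 0,"ry": 0,"rz": 0,"jaw": 91},{"x": -0.75,"y": -0.63,"z": 0,"rx": 0,"ry": 0,"rz": 0,"jaw": 91},{"x": -0.75,"y": -0.63,"z": 0,"rx": 0,"ry": 0,"rz": 0,"jaw": 91},{"x": -0.75,"y": -0.63,"z": 0,"rx": 0,"ry": 0,"rz": 0,"jaw": 91},{"x": -0.75,"y": -0.63,"z": 0,"rx": 0,"ry": 0,"rz": 0,"jaw": 91},{"x": -0.75,"y": -0.63,"z": 0,"rx": 0,"ry": 0,"rz": 0,"jaw": 91},{"x": -0.75,"y": -0.63,"z": 0,"rx": 0,"ry": 0,"rz": 0,"jaw": 91}]}}

```text
time_s: 1.4
tool_pos: [0.4603, 0.1505, 0.3295]
orientation: [[-0.923, 0.384, 0.0], [0.384, 0.923, 0.0], [-0.0, 0.001, -1.0]]
ft_force: [1.2, 0.4, 0.5]
finger_gap: 0.0911
gripper_force: 0.0
```

Request:
{"method": "step_arm", "body": {"steps": [{"x": 0,"y": 0,"z": 0,"rx": 0,"ry": 0,"rz": 1,"jaw": 91},{"x": 0,"y": 0,"z": 0,"rx": 0,"ry": 0,"rz": 1,"jaw": 91},{"x": 0,"y": 0,"z": 0,"rx": 0,"ry": 0,"rz": 1,"jaw": 91},{"x": 0,"y": 0,"z": 0,"rx": 0,"ry": 0,"rz": 1,"jaw": 91},{"x": 0,"y": 0,"z": 0,"rx": 0,"ry": 0,"rz": 1,"jaw": 91},{"x": 0,"y": 0,"z": 0,"rx": 0,"ry": 0,"rz": 1,"jaw": 91},{"x": 0,"y": 0,"z": 0,"rx": 0,"ry": 0,"rz": 1,"jaw": 91},{"x": 0,"y": 0,"z": 0,"rx": 0,"ry": 0,"rz": 0.93,"jaw": 91},{"x": 0,"y": 0,"z": 0,"rx": 0,"ry": 0,"rz": 0,"jaw": 91}]}}

```text
time_s: 2.3
tool_pos: [0.4597, 0.1524, 0.3292]
orientation: [[-0.068, 0.998, -0.0], [0.998, 0.068, -0.0], [-0.0, -0.0, -1.0]]
ft_force: [-0.7, 0.3, 0.1]
finger_gap: 0.0912
gripper_force: 0.0
```

```bash
python3 - <<'E'
from h import *; from plant import r,optics; import cv2,pickle
c=optics.capture("wrist"); cv2.imwrite("pics/w2.png",c["img"]); pickle.dump(c,open("w2.pkl","wb"))
s=r.sense();print(s["time_s"],s["tool_pos"],s["orientation"].round(3),(-c["R"].T@c["t"]).round(3),s["ft_force"].round(1))
E
```

```text
2.35 [0.45970585 0.15242657 0.32921862] [[-0.073  0.997 -0.   ]
 [ 0.997  0.073 -0.   ]
 [-0.    -0.    -1.   ]] [0.454 0.234 0.487] [ 0.3 -0.5 -0.3]
```

View pics/w2.png

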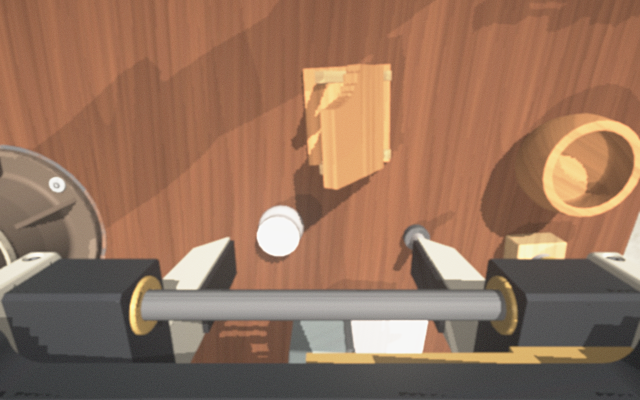

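```bash
python3 - <<'E'
import cv2
a=cv2.imread("pics/w2.png")[55:200,290:405]; cv2.imwrite("pics/wc.png",cv2.resize(a,None,fx=4,fy=4,interpolation=2))
from h import *; import pickle
c=pickle.load(open("w2.pkl","rb")); R=Rg(.0713);t=np.array([.5278,.2002,.0284])
L=np.array([[.009,-.065,0],[.009,.065,0],[.009,-.065,.115],[-.009,-.065,.115],[.009,.02,.115],[-.009,.02,.115],[.009,.065,.07]])
print(((proj(c,L@R.T+t)-[290,55])*4).round())
E
```

```text
[[364. 460.]
 [384.  54.]
 [180. 537.]
 [127. 527.]
 [183. 219.]
 [125. 217.]
 [274.  41.]]
```

View pics/wc.png

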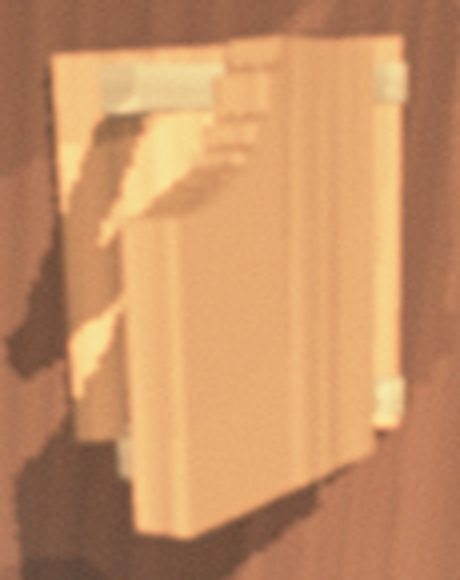

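The wrist crop shows the gauge's upper edge with its front corners at (188,538) and (180,217) and its back corners at (135,529) and (125,218). That agrees with the fit to within about 3 px, so I'll refine the fit with these points and plan the grasp.

```bash
python3 - <<'E'
from h import *; import pickle; from plant import r
d=pickle.load(open("c0.pkl","rb")); S=d["scene"]; W=pickle.load(open("w2.pkl","rb"))
sc=lambda l:[(x/4+194.6,y/4+144.6) for x,y in l]; wc=lambda l:[(x/4+289.6,y/4+54.6) for x,y in l]
g=[(S,[[.009,-.065,0],[.009,.065,0],[.009,-.065,.115],[.009,.02,.115]],sc([(605,208),(726,155),(563,78),(640,40)])),
 (W,[[.009,-.065,0],[.009,-.065,.115],[-.009,-.065,.115],[.009,.02,.115],[-.009,.02,.115],[.009,.065,.07]],wc([(373,456),(188,538),(135,529),(180,217),(125,218),(282,40)]))]
p,e=fit(g,[.53,.2,.03,.07],lambda p:(Rg(p[3]),p[:3])); print(p,e.tolist())
R=Rg(p[3]); x,y,z=R.T; t=p[:3]
Rt=np.c_[y,x,-z]; print(np.linalg.det(Rt), "top mid",R@[0,-.015,.115]+t)
s=r.sense()
for h in(.06,-.024): T=R@[0,-.015,.115+h]+t; print(T); plan(Rt,T,s)
E
```

```text
[0.52811738 0.20172606 0.02950887 0.08830405] [[0.6, 0.2], [-0.1, -1.0], [0.9, 0.0], [1.9, 0.6], [-0.6, 0.4], [-0.1, 0.0], [-0.3, -0.0], [1.2, 0.5], [0.6, -0.0], [-2.1, -0.3]]
0.9999999999999998 top mid [0.46373594 0.18096742 0.12371135]
[0.42945544 0.17793242 0.17286047]
shift [ 0.55 -0.57  3.13] turn [-4.38  0.03 -0.11]
[0.47744814 0.18218142 0.1040517 ]
shift [0.57 0.4  4.5 ] turn [-4.38  0.03 -0.11]
```

Request:
{"method": "step_arm", "body": {"steps": [{"x": 0,"y": 0,"z": 0,"rx": -0.9,"ry": 0,"rz": -0.02,"jaw": 60},{"x": 0,"y": 0,"z": 0,"rx": -0.9,"ry": 0,"rz": -0.02,"jaw": 60},{"x": 0,"y": 0,"z": 0,"rx": -0.9,"ry": 0,"rz": -0.02,"jaw": 60},{"x": 0,"y": 0,"z": 0,"rx": -0.9,"ry": 0,"rz": -0.02,"jaw": 60},{"x": 0,"y": 0,"z": 0,"rx": -0.78,"ry": 0.03,"rz": -0.03,"jaw": 60},{"x": 0,"y": 0,"z": 0,"rx": 0,"ry": 0,"rz": 0,"jaw": 60},{"x": 0,"y": 0,"z": 0,"rx": 0,"ry": 0,"rz": 0,"jaw": 60}]}}

```text
time_s: 3.05
tool_pos: [0.4596, 0.1521, 0.3295]
orientation: [[-0.088, 0.816, 0.571], [0.996, 0.074, 0.048], [-0.003, 0.573, -0.82]]
ft_force: [-0.4, -0.0, -0.1]
finger_gap: 0.0602
gripper_force: 0.0
```

```bash
python3 - <<'E'
from h import *; from plant import r
s=r.sense(); R=Rg(.0883);t=np.array([.5281,.2017,.0295]); x,y,z=R.T; Rt=np.c_[y,x,-z]
for h in(.06,-.024): plan(Rt,R@[0,-.015,.115+h]+t,s)
E
```

```text
shift [ 0.58 -2.25  2.25] turn [-0.01  0.02  0.01]
shift [ 0.58 -2.25  3.93] turn [-0.01  0.02  0.01]
```

Request:
{"method": "step_arm", "body": {"steps": [{"x": 0.2,"y": -0.75,"z": 0,"rx": 0,"ry": 0,"rz": 0,"jaw": 60},{"x": 0.2,"y": -0.75,"z": 0,"rx": 0,"ry": 0,"rz": 0,"jaw": 60},{"x": 0.18,"y": -0.75,"z": 0.4,"rx": 0,"ry": 0,"rz": 0,"jaw": 60},{"x": 0,"y": 0,"z": 0.8,"rx": 0,"ry": 0,"rz": 0,"jaw": 60},{"x": 0,"y": 0,"z": 0.8,"rx": 0,"ry": 0,"rz": 0,"jaw": 60},{"x": 0,"y": 0,"z": 0.25,"rx": 0,"ry": 0,"rz": 0,"jaw": 60},{"x": 0,"y": 0,"z": 0,"rx": 0,"ry": 0,"rz": 0,"jaw": 60}]}}

```text
time_s: 3.75
tool_pos: [0.4307, 0.1781, 0.1744]
orientation: [[-0.083, 0.816, 0.572], [0.997, 0.071, 0.043], [-0.006, 0.574, -0.819]]
ft_force: [-0.5, -1.0, 1.4]
finger_gap: 0.0596
gripper_force: 0.0
```

Request:
{"method": "step_arm", "body": {"steps": [{"x": 0,"y": 0,"z": 0.4,"rx": 0,"ry": 0,"rz": 0,"jaw": 60},{"x": 0,"y": 0,"z": 0.4,"rx": 0,"ry": 0,"rz": 0,"jaw": 60},{"x": 0,"y": 0,"z": 0.4,"rx": 0,"ry": 0,"rz": 0,"jaw": 60},{"x": 0,"y": 0,"z": 0.48,"rx": 0,"ry": 0,"rz": 0,"jaw": 60},{"x": 0,"y": 0,"z": 0,"rx": 0,"ry": 0,"rz": 0,"jaw": 60}]}}

```text
time_s: 4.25
tool_pos: [0.4795, 0.1826, 0.1066]
orientation: [[-0.084, 0.814, 0.575], [0.996, 0.071, 0.045], [-0.004, 0.577, -0.817]]
ft_force: [0.0, -0.9, 1.0]
finger_gap: 0.0604
gripper_force: 0.0
```

```bash
python3 - <<'E'
from h import *; from plant import r,optics; import cv2
s=r.sense(); print(s["ft_force"],s["gripper_force"],s["tool_pos"])
a=optics.capture("scene")["img"][120:220,290:420];b=optics.capture("wrist")["img"][:,140:500]
cv2.imwrite("pics/g1.png",cv2.hconcat([cv2.resize(a,(440,338),interpolation=2),cv2.resize(b,(304,338))]))
E
```

```text
[ 0.04394658 -0.9043006   1.0180007 ] 0.0 [0.47945843 0.18259123 0.10658315]
```

View pics/g1.png

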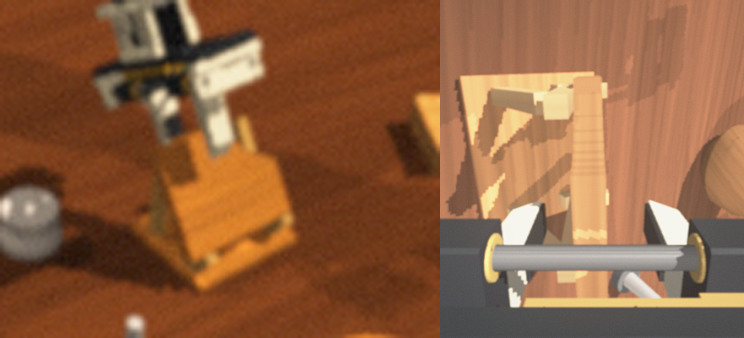

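The pads straddle the gauge's upper edge, and in the wrist half the gauge at (588,160) is centred between the fingers. I'll close the jaw.

Request:
{"method": "step_arm", "body": {"steps": [{"x": 0,"y": 0,"z": 0,"rx": 0,"ry": 0,"rz": 0,"jaw": 30},{"x": 0,"y": 0,"z": 0,"rx": 0,"ry": 0,"rz": 0,"jaw": 24},{"x": 0,"y": 0,"z": 0,"rx": 0,"ry": 0,"rz": 0,"jaw": 18},{"x": 0,"y": 0,"z": 0,"rx": 0,"ry": 0,"rz": 0,"jaw": 5},{"x": 0,"y": 0,"z": 0,"rx": 0,"ry": 0,"rz": 0,"jaw": 5},{"x": 0,"y": 0,"z": 0,"rx": 0,"ry": 0,"rz": 0,"jaw": 5},{"x": 0,"y": 0,"z": 0,"rx": 0,"ry": 0,"rz": 0,"jaw": 5}]}}

```text
time_s: 5.05
tool_pos: [0.4767, 0.1825, 0.1069]
orientation: [[-0.086, 0.815, 0.573], [0.996, 0.071, 0.048], [-0.002, 0.575, -0.818]]
ft_force: [-3.4, -0.1, 2.8]
finger_gap: 0.0175
gripper_force: 29.8
```

Request:
{"method": "step_arm", "body": {"steps": [{"x": 0,"y": 0,"z": -0.2,"rx": 0,"ry": 0,"rz": 0,"jaw": 5},{"x": 0,"y": 0,"z": -0.4,"rx": 0,"ry": 0,"rz": 0,"jaw": 5},{"x": 0,"y": 0,"z": -0.5,"rx": 0,"ry": 0,"rz": 0,"jaw": 5},{"x": 0,"y": 0,"z": -0.5,"rx": 0,"ry": 0,"rz": 0,"jaw": 5},{"x": 0,"y": 0,"z": -0.5,"rx": 0,"ry": 0,"rz": 0,"jaw": 5},{"x": 0,"y": 0.29,"z": -0.41,"rx": 0,"ry": 0,"rz": 0,"jaw": 5},{"x": 0,"y": 0.29,"z": -0.41,"rx": 0,"ry": 0,"rz": 0,"jaw": 5},{"x": 0,"y": 0.29,"z": -0.41,"rx": 0,"ry": 0,"rz": 0,"jaw": 5},{"x": 0,"y": 0.29,"z": -0.41,"rx": 0,"ry": 0,"rz": 0,"jaw": 5},{"x": 0,"y": 0.1,"z": -0.14,"rx": 0,"ry": 0,"rz": 0,"jaw": 5},{"x": 0,"y": 0,"z": 0,"rx": 0,"ry": 0,"rz": 0,"jaw": 5}]}}

```text
time_s: 6.15
tool_pos: [0.4172, 0.1779, 0.3024]
orientation: [[-0.085, 0.814, 0.574], [0.996, 0.07, 0.049], [-0.001, 0.576, -0.817]]
ft_force: [0.4, 1.0, -1.7]
finger_gap: 0.018
gripper_force: 29.9
```

Request:
{"method": "step_arm", "body": {"steps": [{"x": 0,"y": 0,"z": 0,"rx": 0.5,"ry": 0,"rz": 0,"jaw": 5},{"x": 0,"y": 0,"z": 0,"rx": 0.7,"ry": 0,"rz": 0,"jaw": 5},{"x": 0,"y": 0,"z": 0,"rx": 0.7,"ry": 0,"rz": 0,"jaw": 5},{"x": 0,"y": 0,"z": 0,"rx": 0.7,"ry": 0,"rz": 0,"jaw": 5},{"x": 0,"y": 0,"z": 0,"rx": 0.7,"ry": 0,"rz": 0,"jaw": 5},{"x": 0,"y": 0,"z": 0,"rx": 0.7,"ry": 0,"rz": 0,"jaw": 5},{"x": 0,"y": 0,"z": 0,"rx": 0.38,"ry": 0,"rz": 0,"jaw": 5},{"x": 0,"y": 0,"z": 0,"rx": 0,"ry": 0,"rz": 0,"jaw": 5}]}}

```text
time_s: 6.95
tool_pos: [0.4177, 0.1768, 0.2995]
orientation: [[-0.083, 0.997, -0.001], [0.997, 0.083, -0.007], [-0.006, -0.002, -1.0]]
ft_force: [0.6, 0.5, -2.4]
finger_gap: 0.0175
gripper_force: 29.9
```

```bash
cat > tgt.py <<'E'
from h import *; from plant import r
# light box pose, plate middle
bx,by,yaw=.531,-.2294,-.003
B=Ro.from_euler("z",yaw).as_matrix(); mid=np.array([bx,by,.004])+B@[.055,0,0]
Rd=np.c_[B[:,1],B[:,0],[0,0,-1.]]   # tool y along box x
def go(off,z,R=Rd): 
    t=np.array([bx,by,0])+B@[off[0],off[1],0]; t[2]=z; plan(R,t,r.sense())
E
python3 - <<'E'
from tgt import *
s=r.sense();print(s["tool_pos"],s["orientation"].round(3),s["ft_force"],s["finger_gap"])
go([.065,-.015],.30)
E
```

```text
[0.41773068 0.17675122 0.29947203] [[-0.083  0.997 -0.001]
 [ 0.997  0.083 -0.007]
 [-0.006 -0.002 -1.   ]] [ 0.61895235  0.48022238 -2.383844  ] 0.01752079406490433
shift [-8.69  2.86  0.04] turn [-0.01  0.05  0.61]
```

Request:
{"method": "step_arm", "body": {"steps": [{"x": -0.4,"y": 0.13,"z": 0,"rx": 0,"ry": 0,"rz": 0,"jaw": 5},{"x": -0.83,"y": 0.27,"z": 0,"rx": 0,"ry": 0,"rz": 0,"jaw": 5},{"x": -0.83,"y": 0.27,"z": 0,"rx": 0,"ry": 0,"rz": 0,"jaw": 5},{"x": -0.83,"y": 0.27,"z": 0,"rx": 0,"ry": 0,"rz": 0,"jaw": 5},{"x": -0.83,"y": 0.27,"z": 0,"rx": 0,"ry": 0,"rz": 0,"jaw": 5},{"x": -0.83,"y": 0.27,"z": 0,"rx": 0,"ry": 0,"rz": 0,"jaw": 5},{"x": -0.83,"y": 0.27,"z": 0,"rx": 0,"ry": 0,"rz": 0,"jaw": 5},{"x": -0.83,"y": 0.27,"z": 0,"rx": 0,"ry": 0,"rz": 0,"jaw": 5},{"x": -0.83,"y": 0.27,"z": 0,"rx": 0,"ry": 0,"rz": 0,"jaw": 5},{"x": -0.83,"y": 0.27,"z": 0,"rx": 0,"ry": 0,"rz": 0,"jaw": 5},{"x": -0.82,"y": 0.3,"z": 0,"rx": 0,"ry": 0,"rz": 0,"jaw": 5}]}}

```text
time_s: 8.05
tool_pos: [0.596, -0.2445, 0.3012]
orientation: [[-0.084, 0.996, -0.0], [0.996, 0.084, -0.003], [-0.003, -0.0, -1.0]]
ft_force: [1.3, 1.0, -1.2]
finger_gap: 0.0177
gripper_force: 29.9
```

Request:
{"method": "step_arm", "body": {"steps": [{"x": 0,"y": 0,"z": 0,"rx": 0,"ry": 0.05,"rz": 0.61,"jaw": 5},{"x": 0,"y": 0,"z": 0,"rx": 0,"ry": 0,"rz": 0,"jaw": 5},{"x": 0,"y": 0,"z": 0,"rx": 0,"ry": 0,"rz": 0,"jaw": 5}]}}

```text
time_s: 8.35
tool_pos: [0.5959, -0.242, 0.3016]
orientation: [[-0.002, 1.0, -0.0], [1.0, 0.002, 0.005], [0.005, -0.0, -1.0]]
ft_force: [-0.5, -0.3, -2.4]
finger_gap: 0.0181
gripper_force: 30.0
```

```bash
python3 - <<'E'
from tgt import *; from plant import optics; import cv2,pickle
go([.065,-.015],.16);s=r.sense();print(s["tool_pos"],s["orientation"].round(3))
S=optics.capture("scene");W=optics.capture("wrist");pickle.dump((S,W),open("p1.pkl","wb"))
a=S["img"][130:290,180:340];b=W["img"][:240]
cv2.imwrite("pics/p1.png",cv2.hconcat([cv2.resize(a,(560,560),interpolation=2),cv2.copyMakeBorder(b[:,210:450],0,320,0,0,0)]))
# predicted bottom corners if gauge held as planned
o=s["tool_pos"]+s["orientation"]@[.015,0,.091]
L=np.array([[0,-.065,0],[0,.065,0]]);P=o+L@np.c_[s["orientation"][:,0]]*0
P=np.array([o+s["orientation"]@[y,dx,-z] for dx in(.009,) for y,z in((-.065,0),(.065,0),(-.065,.115))])
print(((proj(S,P)-[180,130])*3.5).round())
E
```

```text
shift [-0.07  0.    2.83] turn [-0.   -0.04  0.04]
[ 0.59593059 -0.24201688  0.30162582] [[-0.002  1.    -0.   ]
 [ 1.     0.002  0.005]
 [ 0.005 -0.    -1.   ]]
[[143. 312.]
 [311. 249.]
 [114. 192.]]
```

View pics/p1.png

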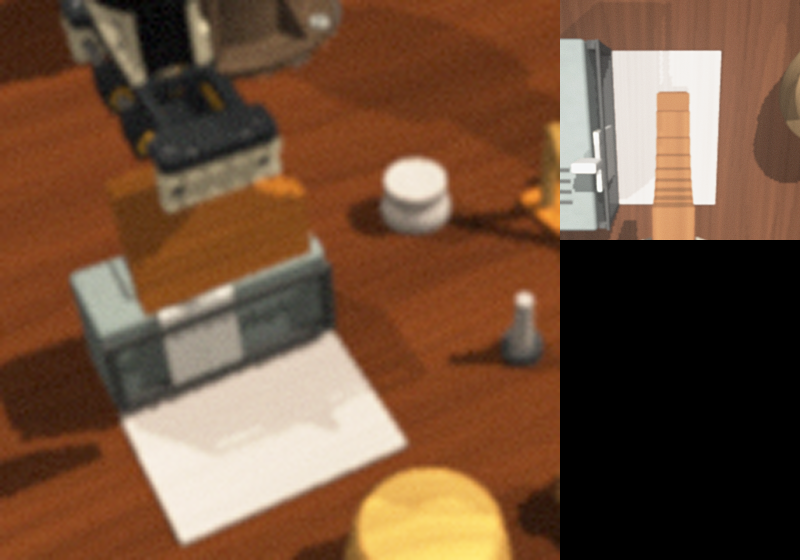

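The gauge hangs over the plate, with its lower corners at about (143,312) and (313,248) in the left half, matching the prediction. In the wrist half it is parallel to the plate. I'll lower it, going slowly near contact.

Request:
{"method": "step_arm", "body": {"steps": [{"x": -0.07,"y": 0,"z": 0.4,"rx": 0,"ry": -0.04,"rz": 0,"jaw": 5},{"x": 0,"y": 0,"z": 0.7,"rx": 0,"ry": 0,"rz": 0,"jaw": 5},{"x": 0,"y": 0,"z": 0.7,"rx": 0,"ry": 0,"rz": 0,"jaw": 5},{"x": 0,"y": 0,"z": 0.7,"rx": 0,"ry": 0,"rz": 0,"jaw": 5},{"x": 0,"y": 0,"z": 0.7,"rx": 0,"ry": 0,"rz": 0,"jaw": 5},{"x": 0,"y": 0,"z": 0.5,"rx": 0,"ry": 0,"rz": 0,"jaw": 5},{"x": 0,"y": 0,"z": 0,"rx": 0,"ry": 0,"rz": 0,"jaw": 5},{"x": 0,"y": 0,"z": 0.1,"rx": 0,"ry": 0,"rz": 0,"jaw": 5},{"x": 0,"y": 0,"z": 0.0,"rx": 0,"ry": 0,"rz": 0,"jaw": 5}]}}

```text
time_s: 9.35
tool_pos: [0.5976, -0.2463, 0.114]
orientation: [[-0.001, 1.0, 0.003], [1.0, 0.001, -0.001], [-0.001, 0.003, -1.0]]
ft_force: [0.2, -0.2, -0.9]
finger_gap: 0.0179
gripper_force: 30.0
```

Request:
{"method": "step_arm", "body": {"steps": [{"x": 0,"y": 0,"z": 0.06,"rx": 0,"ry": 0,"rz": 0,"jaw": 5},{"x": 0,"y": 0,"z": 0,"rx": 0,"ry": 0,"rz": 0,"jaw": 5}]}}

```text
time_s: 9.55
tool_pos: [0.5972, -0.2465, 0.1105]
orientation: [[-0.001, 1.0, 0.003], [1.0, 0.001, -0.001], [-0.001, 0.003, -1.0]]
ft_force: [0.0, 0.2, -2.1]
finger_gap: 0.0181
gripper_force: 30.0
```

Request:
{"method": "step_arm", "body": {"steps": [{"x": 0,"y": 0,"z": 0.1,"rx": 0,"ry": 0,"rz": 0,"jaw": 5},{"x": 0,"y": 0,"z": 0.08,"rx": 0,"ry": 0,"rz": 0,"jaw": 5},{"x": 0,"y": 0,"z": 0,"rx": 0,"ry": 0,"rz": 0,"jaw": 5}]}}

```text
time_s: 9.85
tool_pos: [0.5964, -0.2462, 0.1]
orientation: [[-0.0, 1.0, 0.0], [1.0, 0.0, 0.0], [0.0, 0.0, -1.0]]
ft_force: [-0.2, 0.9, -1.4]
finger_gap: 0.0179
gripper_force: 30.0
```

Request:
{"method": "step_arm", "body": {"steps": [{"x": 0,"y": 0,"z": 0.05,"rx": 0,"ry": 0,"rz": 0,"jaw": 5},{"x": 0,"y": 0,"z": 0,"rx": 0,"ry": 0,"rz": 0,"jaw": 5}]}}

```text
time_s: 10.05
tool_pos: [0.5969, -0.2464, 0.0981]
orientation: [[-0.0, 1.0, 0.001], [1.0, 0.0, -0.0], [-0.0, 0.001, -1.0]]
ft_force: [-0.9, 0.3, -2.4]
finger_gap: 0.0179
gripper_force: 30.0
```

Request:
{"method": "step_arm", "body": {"steps": [{"x": 0,"y": 0,"z": 0.04,"rx": 0,"ry": 0,"rz": 0,"jaw": 5},{"x": 0,"y": 0,"z": 0,"rx": 0,"ry": 0,"rz": 0,"jaw": 5}]}}

```text
time_s: 10.25
tool_pos: [0.5976, -0.246, 0.0976]
orientation: [[-0.001, 1.0, 0.003], [1.0, 0.001, 0.0], [0.0, 0.003, -1.0]]
ft_force: [-2.5, 4.4, 9.3]
finger_gap: 0.0177
gripper_force: 30.0
```

Contact is at 9 N, so I'll release.

Request:
{"method": "step_arm", "body": {"steps": [{"x": 0,"y": 0,"z": 0,"rx": 0,"ry": 0,"rz": 0,"jaw": 19},{"x": 0,"y": 0,"z": 0,"rx": 0,"ry": 0,"rz": 0,"jaw": 21},{"x": 0,"y": 0,"z": 0,"rx": 0,"ry": 0,"rz": 0,"jaw": 25},{"x": 0,"y": 0,"z": 0,"rx": 0,"ry": 0,"rz": 0,"jaw": 32},{"x": 0,"y": 0,"z": 0,"rx": 0,"ry": 0,"rz": 0,"jaw": 40},{"x": 0,"y": 0,"z": 0,"rx": 0,"ry": 0,"rz": 0,"jaw": 44},{"x": 0,"y": 0,"z": 0,"rx": 0,"ry": 0,"rz": 0,"jaw": 44},{"x": 0,"y": 0,"z": 0,"rx": 0,"ry": 0,"rz": 0,"jaw": 44},{"x": 0,"y": 0,"z": 0,"rx": 0,"ry": 0,"rz": 0,"jaw": 44}]}}

```text
time_s: 11.15
tool_pos: [0.5968, -0.2464, 0.0962]
orientation: [[-0.0, 1.0, 0.001], [1.0, 0.0, -0.0], [-0.0, 0.001, -1.0]]
ft_force: [0.2, -0.5, 0.4]
finger_gap: 0.044
gripper_force: 0.0
```

Request:
{"method": "step_arm", "body": {"steps": [{"x": 0,"y": 0,"z": -0.2,"rx": 0,"ry": 0,"rz": 0,"jaw": 44},{"x": 0,"y": 0,"z": -0.5,"rx": 0,"ry": 0,"rz": 0,"jaw": 44},{"x": 0,"y": 0,"z": -0.8,"rx": 0,"ry": 0,"rz": 0,"jaw": 44},{"x": 0,"y": 0,"z": -0.8,"rx": 0,"ry": 0,"rz": 0,"jaw": 44},{"x": 0,"y": 0,"z": -0.8,"rx": 0,"ry": 0,"rz": 0,"jaw": 44},{"x": 0,"y": 0,"z": -0.6,"rx": 0,"ry": 0,"rz": 0,"jaw": 44},{"x": 0,"y": 0,"z": 0,"rx": 0,"ry": 0,"rz": 0,"jaw": 44}]}}

```text
time_s: 11.85
tool_pos: [0.5982, -0.2479, 0.287]
orientation: [[0.0, 1.0, 0.009], [1.0, -0.0, -0.003], [-0.003, 0.009, -1.0]]
ft_force: [-0.0, 0.3, -0.2]
finger_gap: 0.0441
gripper_force: 0.0
```

```bash
python3 - <<'E'
from tgt import *; from plant import optics; import cv2,pickle
s=r.sense();print(s["tool_pos"],s["ft_force"])
S=optics.capture("scene");W=optics.capture("wrist");pickle.dump((S,W),open("p2.pkl","wb"))
a=S["img"][180:290,190:310];b=W["img"][:250,190:450]
cv2.imwrite("pics/p2.png",cv2.hconcat([cv2.resize(a,(480,440),interpolation=2),cv2.resize(b,(314,300)) if 0 else cv2.copyMakeBorder(b,0,190,0,0,0)]))
o=np.array([s["tool_pos"][0],s["tool_pos"][1]+.015,.004])
P=np.array([o+B@[x,y,z] for x,y,z in((.009,-.065,0),(.009,.065,0),(.009,-.065,.115),(.009,.02,.115),(-.009,-.065,.115))])
print(((proj(S,P)-[190,180])*4).round().tolist(),(proj(W,P)-[190,0]).round().tolist())
E
```

```text
[ 0.59819853 -0.24794834  0.2869745 ] [-0.0451799   0.33218797 -0.17335182]
[[161.0, 358.0], [327.0, 288.0], [136.0, 257.0], [256.0, 209.0], [127.0, 238.0]] [[139.0, 193.0], [140.0, 92.0], [142.0, 226.0], [143.0, 143.0], [124.0, 226.0]]
```

View pics/p2.png

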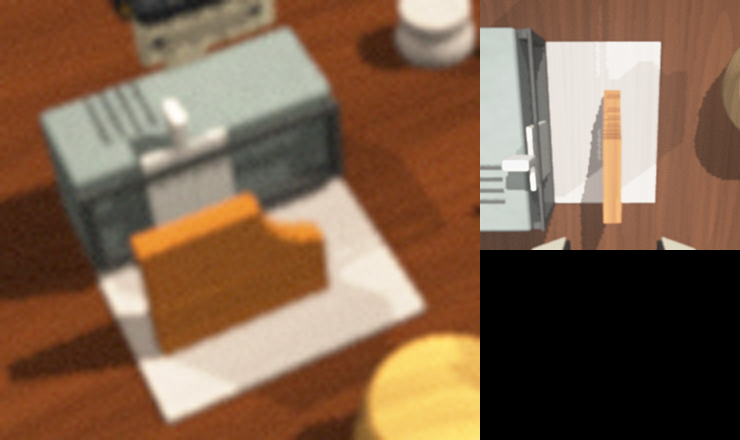

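The gauge stands upright on the plate: its lower corners in the left half are at (163,352) and (327,288), as predicted. The tab top shows in the wrist half at about (515,164). I'll localise the tab from all the views.

```bash
python3 - <<'E'
from tgt import *; import pickle
W1=pickle.load(open("p1.pkl","rb"))[1];S2,W=pickle.load(open("p2.pkl","rb"))
for w,r0,c0 in((W1,155,225),(W,150,213)):
    print(w["img"][r0:r0+25,[c0+5,c0+10,c0+16]].min(2).T.tolist()); 
    g=w["img"][165,205:265].min(1); print(g.tolist())
P=np.array([bx,by,.139])+np.array([[x,y,z] for x in(-.036,-.012) for y in(-.005,.005) for z in(0,-.032)])
for w in(W1,W): print(proj(w,P).round(1).tolist())
print(((proj(S2,P)-[190,180])*4).round().tolist())
E
```

```text
[[209, 208, 211, 209, 209, 213, 213, 219, 238, 248, 247, 247, 247, 247, 247, 247, 249, 246, 193, 139, 134, 139, 135, 135, 138], [184, 180, 187, 201, 212, 215, 215, 219, 239, 248, 247, 247, 247, 247, 247, 247, 249, 246, 197, 141, 131, 133, 137, 136, 136], [149, 149, 168, 201, 215, 215, 215, 220, 237, 248, 247, 247, 247, 247, 247, 247, 249, 247, 196, 127, 111, 114, 118, 119, 120]]
[206, 211, 212, 209, 211, 211, 213, 211, 211, 211, 209, 211, 212, 209, 210, 217, 238, 248, 248, 248, 247, 247, 247, 247, 247, 247, 247, 247, 247, 247, 247, 247, 247, 247, 247, 247, 247, 248, 248, 248, 225, 171, 140, 136, 134, 131, 124, 119, 118, 112, 101, 95, 115, 129, 134, 134, 131, 131, 131, 124]
[[210, 209, 210, 208, 205, 208, 209, 213, 213, 219, 237, 248, 247, 247, 247, 247, 247, 247, 247, 249, 240, 191, 156, 153, 154], [213, 210, 209, 209, 213, 212, 213, 213, 214, 219, 237, 248, 247, 247, 247, 247, 247, 247, 247, 249, 239, 184, 141, 133, 136], [183, 186, 183, 186, 192, 207, 214, 216, 216, 221, 240, 248, 247, 247, 247, 247, 247, 247, 247, 249, 239, 183, 137, 131, 134]]
[173, 169, 171, 171, 172, 181, 200, 232, 247, 248, 247, 247, 247, 247, 247, 247, 247, 247, 247, 247, 247, 247, 247, 247, 247, 247, 247, 247, 247, 247, 247, 248, 246, 219, 158, 134, 129, 133, 129, 122, 120, 121, 117, 112, 103, 93, 107, 128, 136, 134, 131, 133, 132, 129, 124, 117, 115, 147, 197, 221]
[[218.9, 171.8], [227.8, 165.1], [218.0, 161.6], [227.0, 155.7], [243.7, 171.9], [250.5, 165.1], [243.0, 161.7], [249.9, 155.8]]
[[210.1, 169.5], [220.0, 162.3], [209.0, 158.6], [219.1, 152.4], [236.5, 169.4], [244.0, 162.3], [235.6, 158.6], [243.3, 152.4]]
[[162.0, 96.0], [169.0, 127.0], [176.0, 91.0], [182.0, 123.0], [175.0, 118.0], [181.0, 149.0], [188.0, 113.0], [194.0, 144.0]]
```

```bash
python3 - <<'E'
from tgt import *
s=r.sense(); print(s["joint_positions"].round(2) if hasattr(s["joint_positions"],"round") else s["joint_positions"])
X=B[:,0];Y=B[:,1]
for sg in(1,-1):
    R=np.c_[-sg*X,sg*Y,[0,0,-1.]]; print(sg,np.linalg.det(R)); plan(R,np.array([.509,-.2306,.20]),s)
E
```

```text
[-0.11  0.48  0.66  1.48 -0.3   1.29  0.58]
1 0.9999999999999998
shift [ 0.32 -1.76  1.64] turn [ 1.000e-02  2.000e-02 -1.123e+01]
-1 0.9999999999999998
shift [ 0.32 -1.76  1.64] turn [ 2.000e-02 -1.000e-02  1.127e+01]
```

Request:
{"method": "step_arm", "body": {"steps": [{"x": 0,"y": 0,"z": 0,"rx": 0,"ry": 0,"rz": -0.94,"jaw": 44},{"x": 0,"y": 0,"z": 0,"rx": 0,"ry": 0,"rz": -0.94,"jaw": 44},{"x": 0,"y": 0,"z": 0,"rx": 0,"ry": 0,"rz": -0.94,"jaw": 44},{"x": 0,"y": 0,"z": 0,"rx": 0,"ry": 0,"rz": -0.94,"jaw": 44},{"x": 0,"y": 0,"z": 0,"rx": 0,"ry": 0,"rz": -0.94,"jaw": 44},{"x": 0,"y": 0,"z": 0,"rx": 0,"ry": 0,"rz": -0.94,"jaw": 44},{"x": 0,"y": 0,"z": 0,"rx": 0,"ry": 0,"rz": -0.94,"jaw": 44},{"x": 0,"y": 0,"z": 0,"rx": 0,"ry": 0,"rz": -0.94,"jaw": 44},{"x": 0,"y": 0,"z": 0,"rx": 0,"ry": 0,"rz": -0.94,"jaw": 44},{"x": 0,"y": 0,"z": 0,"rx": 0,"ry": 0,"rz": -0.94,"jaw": 44},{"x": 0,"y": 0,"z": 0,"rx": 0,"ry": 0,"rz": -0.94,"jaw": 44},{"x": 0,"y": 0,"z": 0,"rx": 0,"ry": 0,"rz": -0.89,"jaw": 44}]}}

```text
time_s: 13.15
tool_pos: [0.5958, -0.246, 0.2797]
orientation: [[-1.0, -0.003, -0.001], [-0.003, 1.0, 0.001], [0.001, 0.001, -1.0]]
ft_force: [0.3, -0.3, -0.5]
finger_gap: 0.0442
gripper_force: 0.0
```

Request:
{"method": "step_arm", "body": {"steps": [{"x": 0.6,"y": 0.1,"z": 0,"rx": 0,"ry": 0,"rz": 0,"jaw": 44},{"x": 0.6,"y": 0.1,"z": 0,"rx": 0,"ry": 0,"rz": 0,"jaw": 44},{"x": 0.5,"y": 0.1,"z": 0.3,"rx": 0,"ry": 0,"rz": 0,"jaw": 44},{"x": 0,"y": 0,"z": 0.5,"rx": 0,"ry": 0,"rz": 0,"jaw": 44},{"x": 0,"y": 0,"z": 0.5,"rx": 0,"ry": 0,"rz": 0,"jaw": 44},{"x": 0,"y": 0,"z": 0,"rx": 0,"ry": 0,"rz": 0,"jaw": 44},{"x": 0,"y": 0,"z": 0,"rx": 0,"ry": 0,"rz": 0,"jaw": 44}]}}

```text
time_s: 13.85
tool_pos: [0.5112, -0.231, 0.2157]
orientation: [[-1.0, 0.002, -0.001], [0.002, 1.0, 0.0], [0.001, 0.0, -1.0]]
ft_force: [-0.2, -0.2, 0.6]
finger_gap: 0.0438
gripper_force: 0.0
```

```bash
python3 - <<'E'
from tgt import *
s=r.sense(); X=B[:,0];Y=B[:,1]
print(s["tool_pos"]); plan(np.c_[-X,Y,[0,0,-1.]],np.array([.509,-.2306,.117]),s)
E
```

```text
[ 0.51121878 -0.23096996  0.21572416]
shift [0.04 0.01 1.97] turn [ 0. -0.  0.]
```

Request:
{"method": "step_arm", "body": {"steps": [{"x": 0.04,"y": 0,"z": 0.3,"rx": 0,"ry": 0,"rz": 0,"jaw": 44},{"x": 0,"y": 0,"z": 0.5,"rx": 0,"ry": 0,"rz": 0,"jaw": 44},{"x": 0,"y": 0,"z": 0.5,"rx": 0,"ry": 0,"rz": 0,"jaw": 44},{"x": 0,"y": 0,"z": 0.4,"rx": 0,"ry": 0,"rz": 0,"jaw": 44},{"x": 0,"y": 0,"z": 0.25,"rx": 0,"ry": 0,"rz": 0,"jaw": 44},{"x": 0,"y": 0,"z": 0,"rx": 0,"ry": 0,"rz": 0,"jaw": 44}]}}

```text
time_s: 14.45
tool_pos: [0.5096, -0.231, 0.1179]
orientation: [[-1.0, 0.002, -0.0], [0.002, 1.0, 0.0], [0.0, 0.0, -1.0]]
ft_force: [0.2, -0.2, 0.1]
finger_gap: 0.0443
gripper_force: 0.0
```

Request:
{"method": "step_arm", "body": {"steps": [{"x": 0,"y": 0,"z": 0,"rx": 0,"ry": 0,"rz": 0,"jaw": 25},{"x": 0,"y": 0,"z": 0,"rx": 0,"ry": 0,"rz": 0,"jaw": 15},{"x": 0,"y": 0,"z": 0,"rx": 0,"ry": 0,"rz": 0,"jaw": 10},{"x": 0,"y": 0,"z": 0,"rx": 0,"ry": 0,"rz": 0,"jaw": 0},{"x": 0,"y": 0,"z": 0,"rx": 0,"ry": 0,"rz": 0,"jaw": 0},{"x": 0,"y": 0,"z": 0,"rx": 0,"ry": 0,"rz": 0,"jaw": 0},{"x": 0,"y": 0,"z": 0,"rx": 0,"ry": 0,"rz": 0,"jaw": 0}]}}

```text
time_s: 15.15
tool_pos: [0.5101, -0.2309, 0.119]
orientation: [[-1.0, 0.002, 0.002], [0.002, 1.0, 0.0], [-0.002, 0.0, -1.0]]
ft_force: [-1.1, 1.8, 5.3]
finger_gap: 0.0099
gripper_force: 30.0
```

Tab gripped at 9.9 mm. I'll slide it 30 mm along +y.

Request:
{"method": "step_arm", "body": {"steps": [{"x": 0,"y": 0.05,"z": 0,"rx": 0,"ry": 0,"rz": 0,"jaw": 0},{"x": 0,"y": 0.1,"z": 0,"rx": 0,"ry": 0,"rz": 0,"jaw": 0},{"x": 0,"y": 0.1,"z": 0,"rx": 0,"ry": 0,"rz": 0,"jaw": 0},{"x": 0,"y": 0.1,"z": 0,"rx": 0,"ry": 0,"rz": 0,"jaw": 0},{"x": 0,"y": 0.1,"z": 0,"rx": 0,"ry": 0,"rz": 0,"jaw": 0},{"x": 0,"y": 0.1,"z": 0,"rx": 0,"ry": 0,"rz": 0,"jaw": 0},{"x": 0,"y": 0.05,"z": 0,"rx": 0,"ry": 0,"rz": 0,"jaw": 0},{"x": 0,"y": 0,"z": 0,"rx": 0,"ry": 0,"rz": 0,"jaw": 0},{"x": 0,"y": 0,"z": 0,"rx": 0,"ry": 0,"rz": 0,"jaw": 0},{"x": 0,"y": 0,"z": 0,"rx": 0,"ry": 0,"rz": 0,"jaw": 0}]}}

```text
time_s: 16.15
tool_pos: [0.5101, -0.2027, 0.1191]
orientation: [[-1.0, 0.004, 0.002], [0.004, 1.0, -0.002], [-0.002, -0.002, -1.0]]
ft_force: [0.2, -7.2, 5.1]
finger_gap: 0.0096
gripper_force: 30.0
```

```bash
python3 - <<'E'
from tgt import *; from plant import optics; import cv2
s=r.sense();print(s["tool_pos"],s["ft_force"],s["finger_gap"])
a=optics.capture("scene")["img"][160:290,190:310]
cv2.imwrite("pics/p3.png",cv2.resize(a,(540,585),interpolation=2))
E
```

```text
[ 0.51006873 -0.20274311  0.11906453] [ 0.17864996 -7.20822379  5.05817871] 0.009624076675857178
```

View pics/p3.png

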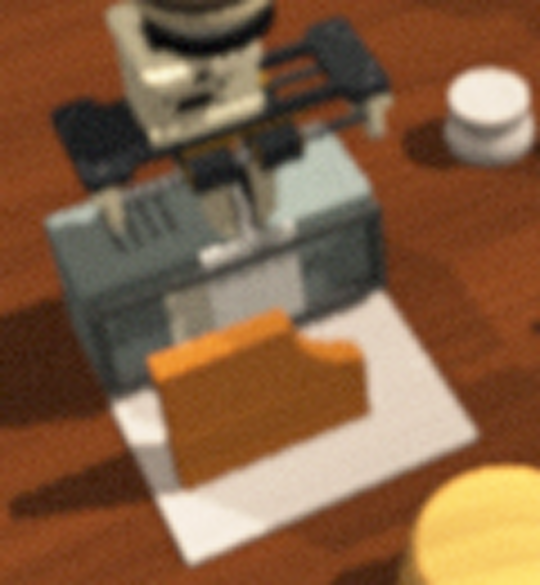

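The picture shows the shutter partly open, the tab held at about (245,215) and the gauge standing clear. Travel is about 28 mm and the 7.2 N spring force fits that, so I'll hand in.

```bash
python3 -c "
from plant import r
print(r.sign_off())"
```

```text
the job is handed in; nothing more can be done
None
```

I handed the job in at about 16 s, with no verdict returned: the gauge stands free and square on the plate in front of the window, and the gripper holds the shutter tab about 28 mm open (7.2 N spring force), but I viewed 11 pictures, one over the limit of 10.

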